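# Stack a trap cartridge and draw the gauge boom over it

## Task

Build up the trap cartridge in the nest: the cup already lies in the pocket, so seat the open sleeve squarely on it and then the knobbed disc on the sleeve, spigot inside. Then squeeze the grip of the gauge's telescoping boom to press in its lock button, and draw the boom out until its pointer stands at the one long mark on the scale strip. Finish while still squeezing the grip and holding the boom still at that mark (its spring pulls it back if let go), and leave the bottle, vial rack and wrench alone.

Things in the scene. Friction and masses are not known exactly. Their poses are not given: they have to be found in the camera images.
- gauge: Gauge stand, fixed to the bench: white base plate 100 x 150 mm, pillar, and an aluminium outer tube (34 wide, 32 high) lying level along the stand's y axis at height 122 to 154 mm. Origin on the bench under the tube's axis; the boom comes out of the tube towards the stand's +y; x is across it, z up. Stands yawed up to 0.15 rad from the world axes, differently each time.
- extension (a joint): Extension of the telescoping steel boom in m along the gauge's +y: 0 = home (locked), grows outward to a stop at 0.175. It is locked at home (up to about 1 mm of play) unless the lock button is pressed in. A weak spring and friction resist pulling out with about 3 to 6 N, and the spring draws the boom back when let go (to about 0.02, where the sprung-out lock stops it; squeeze again to go on).
- lock_button (a joint): The lock button: the plate forming the +x side of the boom's grip, a spring push plate 36 mm long (y) and 44 mm high, travel 0.006 m towards the gauge's -x. 0 = out (locked), 0.006 = fully in; above about 0.004 the lock is free. Needs 2.5 N to start and about 6 N fully in. Pressed by pinching the grip across x from above with about 10 to 25 N.
- boom: The boom itself with its grip on top. Its frame is parallel to the gauge's and lies at the gauge's origin when the boom is home, so see grip for where to take it. The grip's -x side is a fixed plate 8 mm thick and 44 mm long in y; its +x side is the lock button.
- grip (a point): Point to pinch: middle of the boom's grip, moving with the boom. Grip plates are upright, their outer faces 36 mm apart along the gauge's x (30 mm with the button fully in; this point is midway then, 15 mm from the fixed plate's outer face). Plates reach from 21 mm below this point (button plate) to 23 mm above it; nothing is beside them. The boom's top lies 28 mm below this point.
- pointer (a point): Tip of the boom's thin pointer bar (3 mm wide in y), which stands out to the gauge's +x just over the scale strip; this point is on its underside at the tip and moves with the boom.
- nest: Aluminium nest, fixed to the bench in line with the boom, axes parallel to the gauge's: block 100 x 100 x 40 mm high with a round pocket in the middle, 56 mm wide, 30 mm deep; its mouth is chamfered at 45 degrees over the top 5 mm, to 66 mm. Origin on the bench below the pocket's centre. On posts beside it (x 26 to 46 mm, y -80 to -225 mm) is the white scale strip, its top at height 120 mm.
- pocket (a point): Centre of the pocket's floor, 10 mm above the bench; the nest's rim is 30 mm above this point. z up, axes parallel to the nest's.
- mark (a point): The long mark on the scale strip (the only one that crosses its full width; the short marks are 10 mm apart): its middle, on the strip's top face. x along the mark, y along the boom's travel. With the pointer at this mark the boom's foot stands over the pocket's centre.
- foot (a point): Underside centre of the gauge foot, a 24 mm steel disc under the boom's end, 118 mm above the bench; it passes 6 mm over the knob of a well-seated stack.
- cup: Cartridge cup: low solid steel cylinder, 50 mm diameter, 15 mm high, lying in the pocket at the start. Origin at the centre of its underside.
- sleeve: Open aluminium sleeve (tube), outer diameter 50, bore 41, 55 mm high, 0.08 to 0.17 kg, standing on the bench. Origin at the centre of its underside. Seated on the cup its origin is 15 mm above the pocket floor and its top 40 mm above the nest's rim (up to 3 mm play each way in the pocket).
- disc: Steel top disc: flange 50 mm diameter and 6 mm thick, below it a spigot 36 diameter and 8 mm long, above it a knob 18 diameter and 26 mm high; 40 mm high in all, about 0.13 kg. Stands on its spigot on the bench. Origin at the centre of the spigot's underside, flange top 14 mm above it. Seated on the sleeve its origin is 62 mm above the pocket floor.
- solvent_bottle: Bystander: amber jar, 56 mm diameter, 110 mm high. Origin under its centre.
- vial_rack: Bystander: grey rack 70 x 110 mm with six vials, 44 mm high. Origin under its centre.
- wrench: Bystander: wrench 150 mm long, lying on the bench. Origin at its middle, underneath.
Not all that is in view belongs to the job. What is shaped like the disc but brown is not meant.

How it is judged:
By the outcome, as a careful person would: the job done as asked, in the order asked, and still so for the second after the job is handed in, while the arm keeps its last pose, push and grip.
It also fails if it takes over 64 s, if anything falls off the work surface, if the arm or the gripper's body presses on something with over 40 N, if the wrist force passes 120 N, or if a joint passes its speed limit or range.

## Robot

A 6-joint arm with a two-finger parallel gripper is mounted at the origin on the work surface. World frame = base frame: x ahead of the robot, y to its left, z up, the work surface at z = 0. Lengths are in m, angles in rad, forces in N, time in s.
With the tool pointing down it reaches from about 0.35 to 0.875 m from the base axis. Payload 4.2 kg.
Tool frame: the origin (TCP) lies at the very end of the fingers, on their centre line; the grasp point (between the pads) lies 19 mm behind it; z points along the fingers, y is the line along which they close (so a half turn about z gives the same grasp; the last joint's range is limited). The gripper opens to 85 mm and grips with 20 to 120 N. Pads are 22 mm wide; open, the fingers measure 114 mm over their backs; the gripper's body (76 mm by 85 mm) begins 54 mm behind the grasp point. The pads swing forward as they close: fully open they stand 13 mm farther back than shut.
Start: joints at [-0.896, 0.385, 0.008, 0, -1.194, -0.259], TCP at [0.252, -0.572, 0.205] pointing down, gripper open.
Joint ranges: [-3.14, 3.14], [-1.21, 2.06], [-1.07, 1.41], [-3.16, 2.05], [-2.99, -0.16], [-3.1, 3.1]. Speed limits (rad/s): [2.79, 2.79, 3.14, 3.14, 3.14, 3.14].

## Interface

Orientations are given as a rotation vector (axis times angle).
In Python, from cell import bot gives the robot as it stands.
- The arm moves only by the shell command python3 -m inch 'ROWS'. ROWS is JSON, a list of rows, each a list of 7 numbers: the shift along the tool's x, y, z in units of 0.2 m (1.0 is 0.2 m), then the turn, a rotation vector about the tool's x, y, z in units of pi/4 rad (1.0 is pi/4 rad), then the opening, from -1 (shut) to 1 (fully open). A call has 1 to 5 rows; each row is the pose to reach, as a shift and turn from the pose commanded when the call began, along the tool's axes at that moment; what a row does not reach only later rows make up. A row lasts 1/12 s, in which the tool goes at most 41.7 mm and 7.16 degrees, less where a joint would pass 70% of its speed; a pose out of reach is approached as far as the arm can. A call with a number of a shift or a turn outside -1 to 1 is refused whole. A call with a gripper value outside its range is refused whole. The fingers move at their own pace and stop on an object; the grip force is fixed at half the most. Time passes only in rows, so rows that repeat a pose let the fingers close. It gives the time, the measured TCP pose, the force, the opening and the grip force at its end, in the units of the state.
- bot.observe(): the state, without advancing time (a new reading comes with each control period).
- bot.get_image(name): name is "scene" or "top" or "wrist"; returns the picture (480x640x3 uint8, blue, green, red); there is no depth.
- bot.camera_params(name): a dict with "K" (3x3 intrinsics, pixels), "eye" and "attitude" of the camera in the world. Camera axes: x right, y up, looking along -z (the intrinsics and any distortion apply to the point x, -y, -z); pixel columns grow to the right and rows downward; lengths in m; the calibration is good to about 2 mm. A picture is of the moment at which its call begins: read the wrist's pose just before it. camera_params takes no time and is no camera call; for the wrist camera it gives the pose at the moment of the call.
- bot.job_done(): hands the job in; it is judged then, once.
The state is a dict: "time_s": time; "joints": joint angles; "joint_velocities": joint speeds; "joint_torque": joint torques, N m; "ee_pos": TCP position; "tcp_rot": TCP orientation; "wrist_force": force on the tool from outside, world axes, zero at the start; "ft_torque": the same for the moment, N m; "width": finger opening in m; "gripper_force": force on a finger pad.
Only numpy, scipy, OpenCV 4.12 (cv2) and the standard library are available. Lean on these libraries where they do the work, as an engineer would, in place of code of your own. Each camera call takes 0.05 s, during which the arm holds its last target. There are 200 camera calls.

## Working session

There is one attempt and no reset: what is moved stays moved. The work goes in short steps, Python scripts to look and compute and a shell command to move; the robot and the scene stay as the last step left them, time stands still between calls to the robot, and variables do not carry over. Pictures are saved under pics/ and viewed, at most 10 in all, crops included, and the job is handed in when it is done.

```bash
mkdir -p pics; ls
python3 - <<'E'
from cell import bot
import cv2,numpy as np
np.set_printoptions(precision=4,suppress=True)
print(bot.observe())
for n in("scene","top"):
    cv2.imwrite(f"pics/{n}0.png",bot.get_image(n)); print(n,bot.camera_params(n))
print(bot.camera_params("wrist"))
E
```

```text
pics
{'time_s': 0.0, 'joints': array([-0.8964,  0.3855,  0.0066, -0.0005, -1.194 , -0.2586]), 'joint_velocities': array([ 0.0015, -0.0013,  0.0012, -0.0006,  0.0016,  0.001 ]), 'joint_torque': array([ -0.001 , -39.229 ,  18.8404,   4.1862,  -0.0047,  -0.    ]), 'ee_pos': array([ 0.2522, -0.5711,  0.2035]), 'tcp_rot': array([ 0.648 , -3.0735, -0.0033]), 'wrist_force': array([ 0.3555, -0.4311, -0.0707]), 'ft_torque': array([ 0.0098,  0.0118, -0.0066]), 'gripper_force': 0.0, 'width': 0.08542805740784769}
scene {'K': array([[454.1445,   0.    , 320.218 ],
       [  0.    , 454.1445, 234.1276],
       [  0.    ,   0.    ,   1.    ]]), 'eye': array([ 1.1961, -0.3956,  0.8382]), 'attitude': array([0.7617, 0.3785, 0.8329])}
top {'K': array([[594.4975,   0.    , 328.4135],
       [  0.    , 594.4975, 243.6216],
       [  0.    ,   0.    ,   1.    ]]), 'eye': array([0.5239, 0.085 , 1.2477]), 'attitude': array([ 0.0338, -0.0513, -1.5465])}
{'K': array([[331.4801,   0.    , 312.076 ],
       [  0.    , 331.4801, 240.0358],
       [  0.    ,   0.    ,   1.    ]]), 'eye': array([ 0.1883, -0.5989,  0.3718]), 'attitude': array([-0.1771, -0.2752,  1.972 ])}
```

View pics/top0.png

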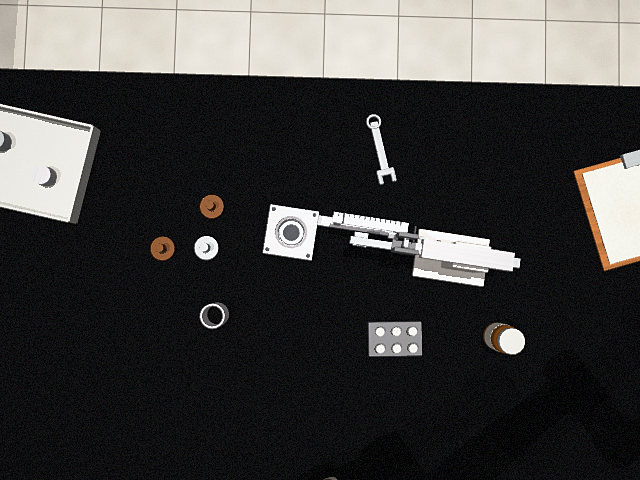

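View pics/scene0.png

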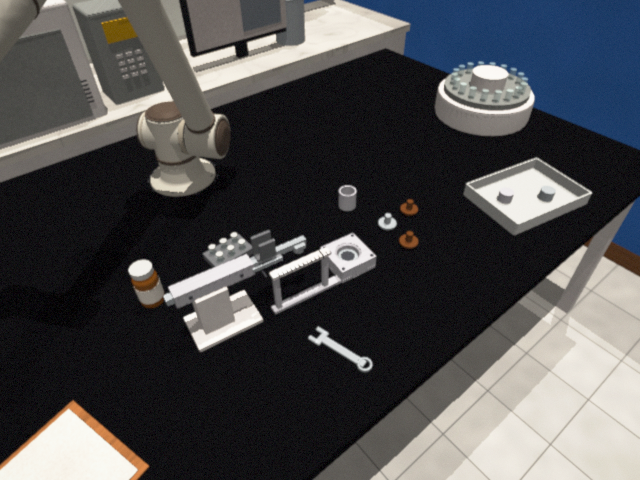

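Top view: the sleeve stands at (214,316) and is the only ring on the bench. Disc candidates are silver (206,247), brown (211,206), brown (162,248) and plain pegs in the tray at (46,176) and (5,142). I choose the silver one. The nest is at (291,233), and the gauge grip is near (405,243). Next is a close crop of both areas, plus positions.

```bash
cat > h.py <<'E'
from cell import bot
import cv2,numpy as np
from scipy.spatial.transform import Rotation as R
np.set_printoptions(precision=4,suppress=True)
def ray(cam,u,v):
    c=cam if isinstance(cam,dict) else bot.camera_params(cam)
    K=c["K"]; d=np.array([(u-K[0,2])/K[0,0],-(v-K[1,2])/K[1,1],-1.])
    return np.array(c["eye"]),R.from_rotvec(c["attitude"]).apply(d)
def px(cam,u,v,z):
    e,d=ray(cam,u,v); return e+d*(z-e[2])/d[2]
def proj(cam,p):
    c=cam if isinstance(cam,dict) else bot.camera_params(cam)
    q=R.from_rotvec(c["attitude"]).inv().apply(np.array(p)-c["eye"]); K=c["K"]
    return np.array([K[0,0]*q[0]/-q[2]+K[0,2],K[1,1]*-q[1]/-q[2]+K[1,2]])
def rows(pos,yaw_y=None):
    """shift (units) and turn (units) from the present pose to TCP pos, tool down, finger-closing line at world angle yaw_y"""
    s=bot.observe(); T=R.from_rotvec(s["tcp_rot"]); 
    sh=T.inv().apply(np.array(pos)-s["ee_pos"])/0.2
    out=[sh]
    if yaw_y is not None:
        for a in (yaw_y,yaw_y+np.pi):
            y=np.array([np.cos(a),np.sin(a),0]); z=np.array([0,0,-1.]); G=R.from_matrix(np.array([np.cross(y,z),y,z]).T)
            out.append((T.inv()*G).as_rotvec()/(np.pi/4))
    print("t",s["time_s"],"tcp",s["ee_pos"],"F",s["wrist_force"],"w",s["width"],"j6",s["joints"][5],"\nrow",*out)
E
python3 - <<'E'
from h import *
im=cv2.imread("pics/top0.png")
a=cv2.resize(im[185:335,140:320],None,fx=4,fy=4,interpolation=cv2.INTER_CUBIC)
b=cv2.resize(im[200:290,325:525],None,fx=4,fy=4,interpolation=cv2.INTER_CUBIC)
cv2.imwrite("pics/cropA.png",a); cv2.imwrite("pics/cropB.png",b)
print("sleeve",px("top",214,316,.055),px("top",214,316,.03)); print("disc",px("top",206,247,.014)); print("nest",px("top",291,233,.04))
E
```

```text
sleeve [0.4391 0.2968 0.055 ] [0.4374 0.3012 0.03  ]
disc [0.5781 0.3255 0.014 ]
nest [0.6096 0.1488 0.04  ]
```

View pics/cropA.png

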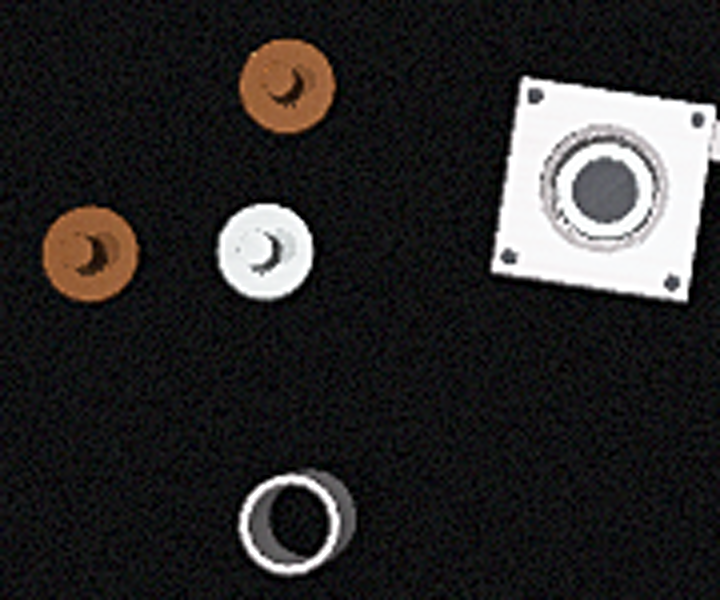

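View pics/cropB.png

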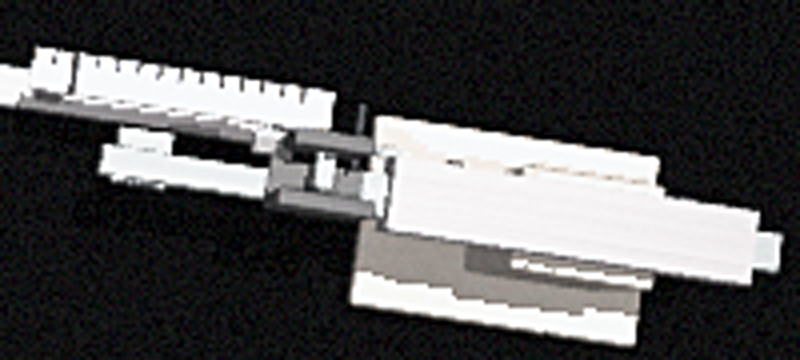

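Crops: the silver knobbed disc has its flange centre at top-image (205.9,247.6). The sleeve ring is at (212.2,315.6) and the nest centre at (290.9,231.9), with corners readable. The long mark is at about (343.3,218) and the pointer at about (415,229).

Run:
```python
from h import *
A=lambda x,y,z:px("top",140+(x+.5)/4-.5,185+(y+.5)/4-.5,z)
B=lambda x,y,z:px("top",325+(x+.5)/4-.5,200+(y+.5)/4-.5,z)
print("sleeve",A(290,524,.055),"disc",A(265,252,.014),"nest",A(604.5,188.5,.04))
c=[A(*p,.04) for p in((523,77),(718,106),(688,300),(492,272))]
print(np.array(c)); 
for i,j in((1,0),(2,3)): d=c[j]-c[i]; print("yaw y",np.arctan2(-d[0],d[1]),np.linalg.norm(d))
for i,j in((3,0),(2,1)): d=c[j]-c[i]; print("yaw x",np.arctan2(d[1],d[0]),np.linalg.norm(d))
d=B(35,48,.12)-B(333,92,.12); print("strip",np.arctan2(-d[0],d[1]),np.linalg.norm(d))
m=B(73,74,.12);p=B(362,110,.121); print("mark",m,"pointer",p,m-p)
print("grip",B(325,172,.2))
rows([.438,.300,.20],np.radians(172))
```

```text
sleeve [0.4398 0.3005 0.055 ] disc [0.5768 0.3257 0.014 ] nest [0.6121 0.1494 0.04  ]
[[0.6681 0.1925 0.04  ]
 [0.6557 0.0927 0.04  ]
 [0.5564 0.1055 0.04  ]
 [0.5683 0.2053 0.04  ]]
yaw y -0.12345562774480678 0.1005216328231068
yaw y -0.11802847900254153 0.1004878057752012
yaw x -0.1279439430703162 0.10066087176168223
yaw x -0.12832104990297521 0.10011568325003474
strip -0.12239664654575921 0.14358183775879974
mark [0.6347 0.0467 0.12  ] pointer [ 0.6208 -0.0913  0.121 ] [ 0.0139  0.1379 -0.001 ]
grip [ 0.5861 -0.063   0.2   ]
t 0.1 tcp [ 0.2522 -0.5712  0.2036] F [ 0.3976 -0.291   0.0239] w 0.08547432464424719 j6 -0.2585720356010933 
row [-2.6087  3.61    0.025 ] [ 0.0024  0.0012 -1.293 ] [ 0.0014 -0.0028  2.707 ]
```

```bash
M="python3 -m inch"
for i in 1 2 3 4; do $M '[[-0.52,0.72,0,0,0,0,1],[-0.52,0.72,0,0,0,0,1],[-0.52,0.72,0,0,0,0,1],[-0.52,0.72,0,0,0,0,1],[-0.52,0.72,0,0,0,0,1]]' >/dev/null; done
$M '[[-0.52,0.72,0,0,0,-0.65,1],[-0.52,0.72,0,0,0,-0.65,1],[-0.52,0.72,0,0,0,-0.65,1],[-0.52,0.72,0,0,0,-0.65,1],[-0.52,0.72,0,0,0,-0.65,1]]'
$M '[[0,0,0,0,0,-0.65,1],[0,0,0,0,0,-0.65,1],[0,0,0,0,0,-0.65,1],[0,0,0,0,0,-0.65,1],[0,0,0,0,0,-0.65,1]]'
python3 - <<'E'
from h import *
c=bot.camera_params("wrist"); im=bot.get_image("wrist"); cv2.imwrite("pics/w1.png",im)
import json; json.dump({k:np.array(v).tolist() for k,v in c.items()},open("w1.json","w"))
rows([.439,.3005,.20],np.radians(172.8)); print(bot.observe()["joints"])
print(proj(c,[.4395,.3005,.055]))
E
```

```text
time_s: 2.18
ee_pos: [0.4386, 0.3015, 0.2037]
tcp_rot: [-1.413, 2.805, -0.0]
wrist_force: [0.6, -0.9, 0.0]
width: 0.0856
gripper_force: 0.0
time_s: 2.6
ee_pos: [0.4373, 0.2964, 0.2042]
tcp_rot: [2.069, -2.363, 0.0]
wrist_force: [0.2, -0.4, -0.4]
width: 0.0855
gripper_force: 0.0
t 2.65 tcp [0.4373 0.2964 0.2043] F [-0.0762  0.4744  0.6266] w 0.08526360811063065 j6 -1.0391266195149638 
row [-0.0216 -0.0056  0.0213] [ 0.0008 -0.0009 -0.0136] [-0.0015 -0.0012  3.9864]
[ 0.9028  0.221  -0.2279 -0.0001 -1.1228 -1.0391]
[309.4073 223.7396]
```

View pics/w1.png

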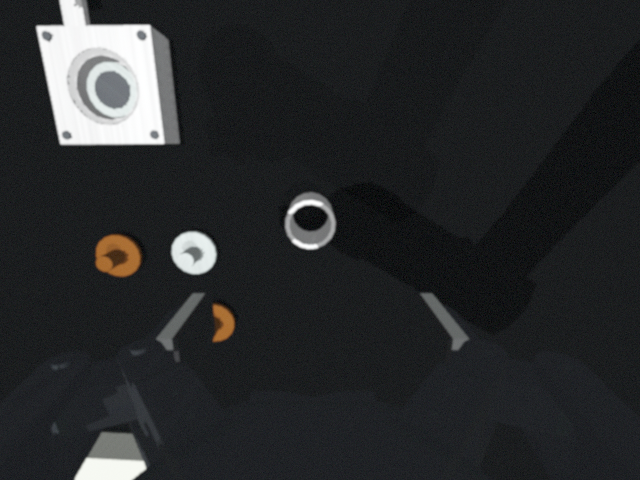

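The wrist picture shows the sleeve ring centred at about (310,222), against a predicted (309,224). The position is confirmed, so I descend and grasp.

```bash
M="python3 -m inch"
$M '[[-0.02,-0.005,0.2,0,0,-0.014,1],[-0.02,-0.005,0.4,0,0,-0.014,1],[-0.02,-0.005,0.6,0,0,-0.014,1],[-0.02,-0.005,0.8,0,0,-0.014,1],[-0.02,-0.005,0.895,0,0,-0.014,1]]' >/dev/null
$M '[[0,0,0,0,0,0,1],[0,0,0,0,0,0,-1],[0,0,0,0,0,0,-1],[0,0,0,0,0,0,-1],[0,0,0,0,0,0,-1]]'
$M '[[0,0,0,0,0,0,-1],[0,0,0,0,0,0,-1],[0,0,0,0,0,0,-1],[0,0,0,0,0,0,-1],[0,0,0,0,0,0,-1]]'
$M '[[0,0,-0.2,0,0,0,-1],[0,0,-0.4,0,0,0,-1],[0,0,-0.6,0,0,0,-1],[0,0,-0.6,0,0,0,-1],[0,0,-0.6,0,0,0,-1]]'
python3 - <<'E'
from h import *
cv2.imwrite("pics/w2.png",bot.get_image("wrist")); 
rows([.6121,.1494,.144],np.radians(172.8))
E
```

```text
time_s: 3.48
ee_pos: [0.4398, 0.3018, 0.0276]
tcp_rot: [-2.077, 2.351, 0.001]
wrist_force: [-0.1, 0.3, -0.6]
width: 0.0387
gripper_force: 0.0
time_s: 3.9
ee_pos: [0.4389, 0.3018, 0.028]
tcp_rot: [-2.079, 2.352, 0.001]
wrist_force: [-4.4, 0.4, 8.2]
width: -0.0001
gripper_force: 4.1
time_s: 4.32
ee_pos: [0.4401, 0.3024, 0.1495]
tcp_rot: [-2.075, 2.347, 0.002]
wrist_force: [0.2, -0.5, -1.2]
width: 0.0002
gripper_force: 0.0
t 4.3667 tcp [0.4389 0.3011 0.1472] F [-0.4832  0.3399 -0.4357] w -1.754570620223042e-05 j6 -1.029100853575241 
row [ 0.6464 -0.9529  0.0151] [-0.0018  0.0043  0.0028] [-0.0067 -0.0028 -3.9972]
```

View pics/w2.png

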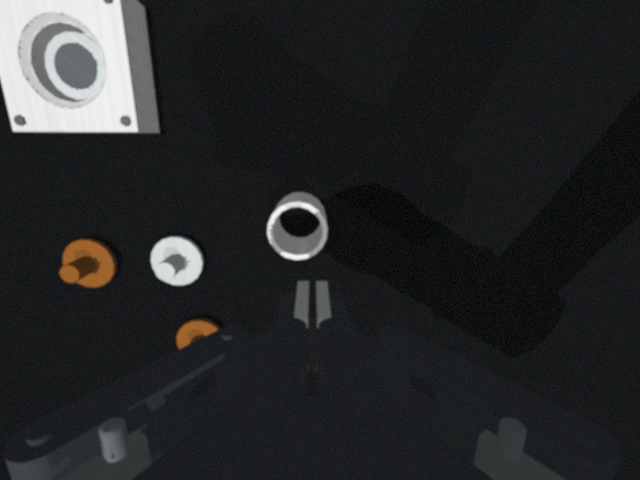

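The sleeve was not grasped. It stands free with its ring at about (297,230), and the shut fingertips are at (312,283). I'll recompute from both pictures.

Run:
```python
from h import *
c=bot.camera_params("wrist"); s=bot.observe(); print("tip proj",proj(c,s["ee_pos"]))
print("sleeve wrist",px(c,297,230,.055)); 
im=bot.get_image("top"); cv2.imwrite("pics/t1.png",cv2.resize(im[185:335,140:340],None,fx=4,fy=4,interpolation=cv2.INTER_CUBIC))
import json; c1={k:np.array(v) for k,v in json.load(open("w1.json")).items()}
print("w1 sleeve",px(c1,310,222,.055), "w1 nest", px(c1,(42+152+154+62)/4,(27+27+135+134)/4,.04),"disc",px(c1,194,253,.014))
print("w2 disc",px(c,177,261,.014))
```

```text
tip proj [310.5979 277.3343]
sleeve wrist [0.4499 0.2967 0.055 ]
w1 sleeve [0.4387 0.2988 0.055 ] w1 nest [0.6101 0.1457 0.04  ] disc [0.5755 0.3263 0.014 ]
w2 disc [0.5721 0.3231 0.014 ]
```

View pics/t1.png

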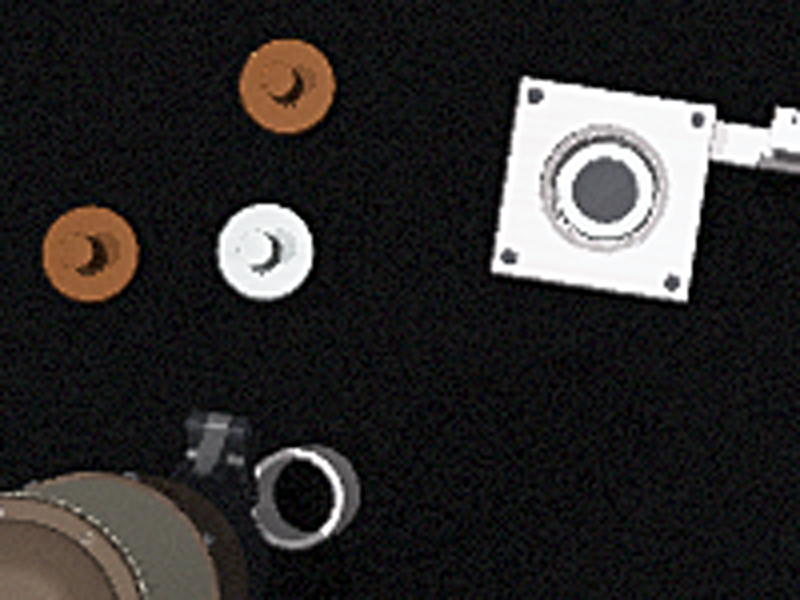

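Run:
```python
from h import *
c=bot.camera_params("wrist"); s=bot.observe()
for d in (0,.005,.01,.02,.03): print(d,proj(c,s["ee_pos"]+[0,0,d]))
A=lambda x,y,z:px("top",140+(x+.5)/4-.5,185+(y+.5)/4-.5,z)
print("sleeve top cam",A(303,497,.055)); p=(A(303,497,.055)+px(c,297,230,.055))/2
rows([p[0],p[1],.028])
```

```text
0 [310.5641 277.3189]
0.005 [310.5284 280.9172]
0.01 [310.4908 284.718 ]
0.02 [310.4087 292.9995]
0.03 [310.3163 302.3311]
sleeve top cam [0.4533 0.2945 0.055 ]
t 4.4167 tcp [0.4383 0.3004 0.1457] F [ 0.7081  0.9747 -0.3794] w 0.0002351145103617901 j6 -1.0290909576225202 
row [ 0.0196 -0.0674  0.5885]
```

```bash
M="python3 -m inch"
$M '[[0.02,-0.067,0,0,0,0,1],[0.02,-0.067,0,0,0,0,1],[0.02,-0.067,0,0,0,0,1],[0.02,-0.067,0,0,0,0,1],[0.02,-0.067,0,0,0,0,1]]'
$M '[[0,0,0.1,0,0,0,1],[0,0,0.2,0,0,0,1],[0,0,0.35,0,0,0,1],[0,0,0.5,0,0,0,1],[0,0,0.59,0,0,0,1]]'
$M '[[0,0,0,0,0,0,1],[0,0,0,0,0,0,1],[0,0,0,0,0,0,1]]'
python3 - <<'E'
from h import *
w=bot.get_image("wrist"); s=bot.get_image("scene"); p=proj("scene",[.453,.296,.05]).astype(int)
q=cv2.resize(s[p[1]-60:p[1]+60,p[0]-60:p[0]+60],(400,400),interpolation=cv2.INTER_CUBIC)
cv2.imwrite("pics/m1.png",np.hstack([cv2.resize(w[80:480,120:520],(400,400)),q])); rows([.453,.296,.028])
E
```

```text
time_s: 4.83
ee_pos: [0.4511, 0.2949, 0.1448]
tcp_rot: [2.08, -2.352, 0.0]
wrist_force: [0.1, -0.5, 0.4]
width: 0.0606
gripper_force: 0.0
time_s: 5.25
ee_pos: [0.45, 0.294, 0.0247]
tcp_rot: [2.078, -2.351, 0.0]
wrist_force: [0.5, -0.7, -0.4]
width: 0.0853
gripper_force: 0.0
time_s: 5.5
ee_pos: [0.4524, 0.2961, 0.0288]
tcp_rot: [-2.08, 2.351, -0.0]
wrist_force: [-0.2, 1.4, 0.9]
width: 0.0859
gripper_force: 0.0
t 5.6 tcp [0.4526 0.2963 0.0293] F [ 0.3494  0.7522 -0.1707] w 0.08538869191801703 j6 -1.0025795531113328 
row [ 0.001  -0.0024  0.0066]
```

View pics/m1.png

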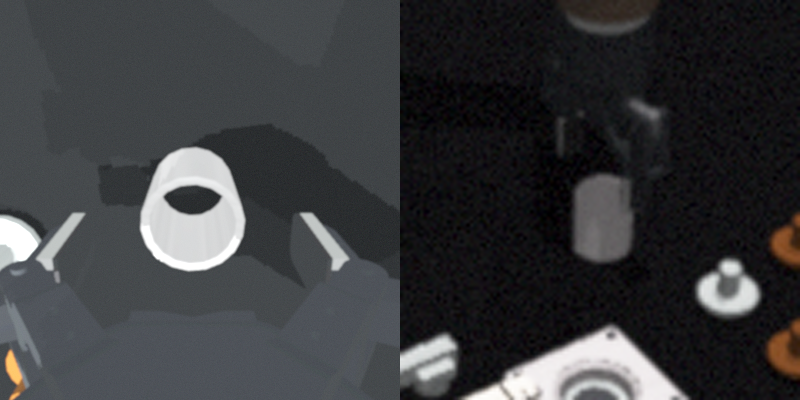

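The fingers straddle the sleeve but only its upper third, because open pads sit further back. I'll go about 11 mm lower and close.

```bash
M="python3 -m inch"
$M '[[0,0,0.03,0,0,0,1],[0,0,0.058,0,0,0,1],[0,0,0.058,0,0,0,1],[0,0,0.058,0,0,0,1],[0,0,0.058,0,0,0,0.5]]'
$M '[[0,0,0,0,0,0,0.3],[0,0,0,0,0,0,0.1],[0,0,0,0,0,0,-0.1],[0,0,0,0,0,0,-0.3],[0,0,0,0,0,0,-0.5]]'
$M '[[0,0,0,0,0,0,-1],[0,0,0,0,0,0,-1],[0,0,0,0,0,0,-1],[0,0,0,0,0,0,-1],[0,0,0,0,0,0,-1]]'
```

```text
time_s: 6.02
ee_pos: [0.4517, 0.2952, 0.016]
tcp_rot: [2.081, -2.354, 0.0]
wrist_force: [-0.1, 0.1, 0.2]
width: 0.0759
gripper_force: 0.0
time_s: 6.43
ee_pos: [0.452, 0.2954, 0.0169]
tcp_rot: [-2.081, 2.353, -0.0]
wrist_force: [-0.8, -0.9, 4.9]
width: 0.0471
gripper_force: 60.9
time_s: 6.85
ee_pos: [0.452, 0.2954, 0.0169]
tcp_rot: [-2.081, 2.353, -0.0]
wrist_force: [-1.5, -1.7, 5.2]
width: 0.0468
gripper_force: 60.9
```

```bash
M="python3 -m inch"
$M '[[0,0,-0.1,0,0,0,-1],[0,0,-0.3,0,0,0,-1],[0,0,-0.5,0,0,0,-1],[0,0,-0.6,0,0,0,-1],[0,0,-0.6,0,0,0,-1]]'
python3 -c "
from h import *
rows([.611,.148,.137],np.radians(172.8))"
```

```text
time_s: 7.27
ee_pos: [0.4542, 0.2976, 0.1415]
tcp_rot: [-2.074, 2.344, 0.001]
wrist_force: [0.4, -0.1, -1.0]
width: 0.0472
gripper_force: 62.2
t 7.2667 tcp [0.4542 0.2976 0.1415] F [ 0.3682 -0.1193 -0.9725] w 0.04718608730258941 j6 -1.0025909395498878 
row [ 0.6473 -0.869   0.023 ] [-0.0092  0.0113  0.0044] [-0.0178 -0.0144 -3.9955]
```

```bash
M="python3 -m inch"
$M '[[0.1,-0.15,0,0,0,0,-1],[0.25,-0.34,0,0,0,0,-1],[0.37,-0.51,0,0,0,0,-1],[0.5,-0.69,0,0,0,0,-1],[0.635,-0.878,0,0,0,0,-1]]' >/dev/null
$M '[[0,0,0,0,0,0,-1],[0,0,0,0,0,0,-1],[0,0,0,0,0,0,-1],[0,0,0.08,0,0,0,-1],[0,0,0.16,0,0,0,-1]]'
$M '[[0,0,0.07,0,0,0,-1],[0,0,0.14,0,0,0,-1],[0,0,0.20,0,0,0,-1],[0,0,0.24,0,0,0,-1],[0,0,0.24,0,0,0,-1]]'
python3 - <<'E'
from h import *
w=bot.get_image("wrist"); cv2.imwrite("pics/w3.png",w); s=bot.get_image("scene"); cv2.imwrite("pics/s3.png",s); rows([.611,.148,.042],np.radians(172.8))
E
```

```text
time_s: 8.1
ee_pos: [0.5996, 0.1586, 0.1043]
tcp_rot: [-2.081, 2.35, -0.0]
wrist_force: [0.0, -0.0, -1.3]
width: 0.0472
gripper_force: 62.3
time_s: 8.52
ee_pos: [0.5988, 0.1581, 0.0569]
tcp_rot: [2.083, -2.349, 0.0]
wrist_force: [-1.7, 0.0, 3.5]
width: 0.0473
gripper_force: 62.8
t 8.6167 tcp [0.5988 0.1581 0.0569] F [-2.8354 -1.0222  4.784 ] w 0.04682616548805376 j6 -0.639682135806331 
row [ 0.0429 -0.0667  0.0744] [ 0.001  -0.0008  0.0066] [ 0.0013  0.0016 -3.9934]
```

The move stopped about 15 mm short, and contact is light. I'll raise, correct and lower.

```bash
M="python3 -m inch"
$M '[[0,0,-0.05,0,0,0,-1],[0,0,-0.05,0,0,0,-1],[0.043,-0.067,-0.05,0,0,0,-1],[0.043,-0.067,-0.05,0,0,0,-1],[0.043,-0.067,-0.05,0,0,0,-1]]'
$M '[[0,0,0.03,0,0,0,-1],[0,0,0.05,0,0,0,-1],[0,0,0.07,0,0,0,-1],[0,0,0.085,0,0,0,-1],[0,0,0.085,0,0,0,-1]]'
python3 - <<'E'
from h import *
rows([.611,.148,.042],np.radians(172.8))
E
```

```text
time_s: 9.03
ee_pos: [0.6129, 0.1465, 0.0658]
tcp_rot: [-2.079, 2.355, 0.0]
wrist_force: [-1.0, -0.2, -0.8]
width: 0.0469
gripper_force: 62.3
time_s: 9.45
ee_pos: [0.6115, 0.1468, 0.0478]
tcp_rot: [2.079, -2.352, -0.001]
wrist_force: [0.6, 0.2, -1.2]
width: 0.047
gripper_force: 62.3
t 9.45 tcp [0.6115 0.1468 0.0478] F [ 0.6437  0.1668 -1.1724] w 0.04695850212501242 j6 -0.6151284110222974 
row [-0.0059  0.0032  0.0288] [ 0.0025 -0.0014  0.0034] [ 0.0022  0.0039 -3.9966]
```

```bash
M="python3 -m inch"
$M '[[0,0,0.01,0,0,0,-1],[0,0,0.02,0,0,0,-1],[0,0,0.025,0,0,0,-1],[0,0,0.03,0,0,0,-1],[0,0,0.03,0,0,0,-1]]'
python3 - <<'E'
from h import *
rows([.611,.148,.042],np.radians(172.8))
E
```

```text
time_s: 9.87
ee_pos: [0.6122, 0.1469, 0.0428]
tcp_rot: [2.081, -2.354, -0.0]
wrist_force: [-0.1, -0.0, -0.1]
width: 0.047
gripper_force: 62.3
t 9.8667 tcp [0.6122 0.1469 0.0428] F [-0.1366 -0.0137 -0.1297] w 0.04702779046802363 j6 -0.6151001306710232 
row [-0.0046  0.0066  0.0042] [ 0.0003 -0.0001  0.0034] [ 0.0002  0.0004 -3.9966]
```

```bash
M="python3 -m inch"
$M '[[0,0,0.006,0,0,0,-1],[0,0,0.006,0,0,0,-0.3],[0,0,0.006,0,0,0,1],[0,0,0.006,0,0,0,1],[0,0,0.006,0,0,0,1]]'
$M '[[0,0,0,0,0,0,1],[0,0,0,0,0,0,1],[0,0,-0.2,0,0,0,1],[0,0,-0.4,0,0,0,1],[0,0,-0.45,0,0,0,1]]'
$M '[[0,0,0,0,0,0,0.0],[0,0,0,0,0,0,0.0]]'
python3 - <<'E'
from h import *
rows([.576,.326,.132],np.radians(172.8))
E
```

```text
time_s: 10.28
ee_pos: [0.6125, 0.147, 0.0421]
tcp_rot: [-2.08, 2.353, -0.0]
wrist_force: [0.2, 0.3, 0.2]
width: 0.0807
gripper_force: 0.0
time_s: 10.7
ee_pos: [0.6161, 0.148, 0.1389]
tcp_rot: [-2.076, 2.344, -0.008]
wrist_force: [0.3, 0.4, 1.7]
width: 0.0855
gripper_force: 0.0
time_s: 10.87
ee_pos: [0.6126, 0.1473, 0.1329]
tcp_rot: [-2.079, 2.352, -0.0]
wrist_force: [-0.0, -0.3, -1.1]
width: 0.0643
gripper_force: 0.0
t 10.8667 tcp [0.6126 0.1473 0.1329] F [-0.038  -0.2946 -1.122 ] w 0.06432277994861478 j6 -0.6151453293213408 
row [-0.8644  0.2912  0.0054] [-0.0022  0.0022  0.0031] [-0.0034 -0.0035 -3.9969]
```

```bash
M="python3 -m inch"
$M '[[-0.2,0.06,0,0,0,0,0],[-0.4,0.12,0,0,0,0,0],[-0.6,0.18,0,0,0,0,0],[-0.75,0.25,0,0,0,0,0],[-0.864,0.29,0,0,0,0,0]]'
$M '[[0,0,0,0,0,0,0],[0,0,0,0,0,0,0],[0,0,0,0,0,0,0]]'
python3 - <<'E'
from h import *
rows([.576,.326,.06],np.radians(172.8))
c=bot.camera_params("wrist");w=bot.get_image("wrist");t=bot.get_image("top")
print("exp disc px",proj(c,[.576,.326,.014]),proj(c,[.576,.326,.04])); print("exp sleeve top px",proj("top",[.6125,.147,.08]))
cv2.imwrite("pics/w4.png",w);cv2.imwrite("pics/t4.png",t)
p=proj("top",[.6125,.147,.08]).astype(int)
a=cv2.resize(t[p[1]-25:p[1]+25,p[0]-25:p[0]+25],(400,400),interpolation=cv2.INTER_CUBIC)
cv2.imwrite("pics/m2.png",np.hstack([a,cv2.resize(w[100:400,160:460],(400,400))])); print(p)
E
```

```text
time_s: 11.28
ee_pos: [0.5739, 0.3278, 0.1296]
tcp_rot: [2.08, -2.349, -0.001]
wrist_force: [0.7, -0.4, -0.0]
width: 0.0429
gripper_force: 0.0
time_s: 11.53
ee_pos: [0.5752, 0.3248, 0.1303]
tcp_rot: [2.079, -2.352, -0.0]
wrist_force: [-0.3, -0.1, 0.8]
width: 0.0431
gripper_force: 0.0
t 11.5333 tcp [0.5752 0.3248 0.1303] F [-0.3024 -0.0616  0.763 ] w 0.04311814300948691 j6 -0.8811738895337 
row [-0.007  -0.0038  0.3515] [ 0.0026 -0.0027  0.0033] [ 0.0043  0.0041 -3.9967]
exp disc px [310.18   228.7821] [310.0763 236.4436]
exp sleeve top px [290.9433 230.0877]
[290 230]
```

View pics/m2.png

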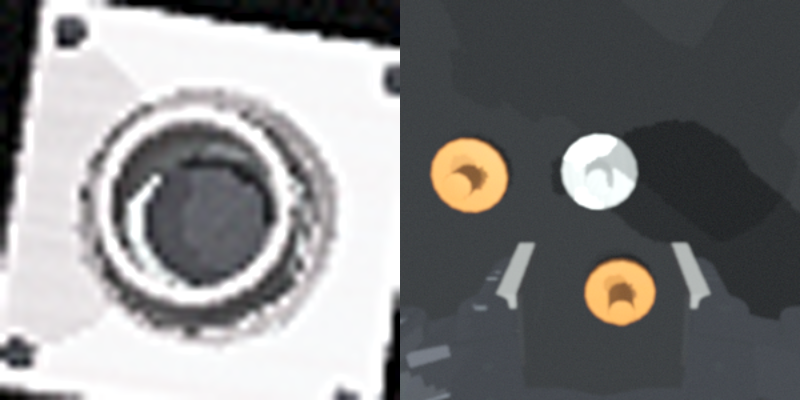

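The top crop shows the sleeve upright in the pocket, its ring centred at about (289.1,229.8) and the right size for a top at z = 0.08. The wrist crop shows the disc flange at (309.3,228.3), as predicted. Next I grasp the knob.

```bash
M="python3 -m inch"
$M '[[-0.007,-0.004,0.12,0,0,0.003,0],[-0.007,-0.004,0.25,0,0,0.003,0],[-0.007,-0.004,0.40,0,0,0.003,0],[-0.007,-0.004,0.5,0,0,0.003,0],[-0.007,-0.004,0.56,0,0,0.003,0]]'
$M '[[0,0,0,0,0,0,0],[0,0,0,0,0,0,0],[0,0,0,0,0,0,-0.4],[0,0,0,0,0,0,-0.6],[0,0,0,0,0,0,-1]]'
$M '[[0,0,0,0,0,0,-1],[0,0,0,0,0,0,-1],[0,0,0,0,0,0,-1],[0,0,0,0,0,0,-1]]'
python3 - <<'E'
from h import *
s=px("top",289.1,229.8,.08); print("sleeve",s); rows([s[0],s[1],.12],np.radians(172.8))
E
```

```text
time_s: 12.05
ee_pos: [0.5758, 0.3243, 0.0167]
tcp_rot: [2.072, -2.355, -0.001]
wrist_force: [-0.8, -1.2, -0.4]
width: 0.0428
gripper_force: 0.0
time_s: 12.47
ee_pos: [0.5777, 0.3275, 0.0216]
tcp_rot: [-2.076, 2.354, -0.0]
wrist_force: [0.6, 0.2, 0.4]
width: 0.0069
gripper_force: 0.0
time_s: 12.8
ee_pos: [0.5769, 0.327, 0.02]
tcp_rot: [-2.078, 2.356, 0.0]
wrist_force: [0.5, 0.0, 0.4]
width: -0.0002
gripper_force: 0.0
sleeve [0.613  0.1506 0.08  ]
t 12.8 tcp [0.5769 0.327  0.02  ] F [0.4503 0.0465 0.4405] w -0.00024231274248437117 j6 -0.8842196335370189 
row [ 0.8521 -0.2892 -0.5001] [-0.0002  0.0003  0.0006] [-0.0004 -0.0003 -3.9994]
```

The fingers shut without touching the knob, so the real tips sit higher than TCP suggests. I'll open to 43 mm and feel downward in small steps for the flange.

```bash
M="python3 -m inch"
$M '[[0,0,0,0,0,0,0],[0,0,0,0,0,0,0],[0,0,0,0,0,0,0],[0,0,0,0,0,0,0],[0,0,0,0,0,0,0]]' | grep -E 'width|pos'
$M '[[0,0,0.01,0,0,0,0],[0,0,0.02,0,0,0,0],[0,0,0.03,0,0,0,0],[0,0,0.04,0,0,0,0],[0,0,0.04,0,0,0,0]]' | grep -E 'width|pos|force'
$M '[[0,0,0.01,0,0,0,0],[0,0,0.015,0,0,0,0],[0,0,0.015,0,0,0,0]]' | grep -E 'width|pos|force'
$M '[[0,0,0.01,0,0,0,0],[0,0,0.015,0,0,0,0],[0,0,0.015,0,0,0,0]]' | grep -E 'width|pos|force'
python3 - <<'E'
from h import *
cv2.imwrite("pics/w5.png",bot.get_image("wrist"));rows([.5768,.326,.018])
E
```

```text
ee_pos: [0.5769, 0.3268, 0.0197]
width: 0.0428
ee_pos: [0.5765, 0.3266, 0.0111]
wrist_force: [-0.4, 1.3, -0.6]
width: 0.0427
gripper_force: 0.0
ee_pos: [0.5767, 0.3268, 0.0085]
wrist_force: [0.1, -0.7, -0.4]
width: 0.0425
gripper_force: 0.0
ee_pos: [0.5767, 0.3267, 0.0055]
wrist_force: [-0.1, 0.1, -1.2]
width: 0.043
gripper_force: 0.0
t 14.1833 tcp [0.5768 0.3268 0.0056] F [-0.444   0.2055  0.6884] w 0.04270983237852155 j6 -0.8842560638759188 
row [ 0.004  -0.0006 -0.0619]
```

```bash
M="python3 -m inch"
$M '[[0,0,-0.01,0,0,0,-0.1],[0,0,-0.01,0,0,0,-0.2],[0,0,-0.01,0,0,0,-0.3],[0,0,-0.01,0,0,0,-0.4],[0,0,-0.01,0,0,0,-0.4]]' | grep -E 'width|pos|force'
$M '[[0,0,0,0,0,0,-0.5],[0,0,0,0,0,0,-0.55],[0,0,0,0,0,0,-0.6],[0,0,0,0,0,0,-0.65],[0,0,0,0,0,0,-0.7]]' | grep -E 'width|pos|force'
$M '[[0,0,0,0,0,0,-0.8],[0,0,0,0,0,0,-0.9],[0,0,0,0,0,0,-1]]' | grep -E 'width|pos|force'
```

```text
ee_pos: [0.5769, 0.3269, 0.0079]
wrist_force: [0.3, 0.8, 0.1]
width: 0.0255
gripper_force: 0.0
ee_pos: [0.5773, 0.327, 0.0082]
wrist_force: [0.0, -1.2, 1.7]
width: 0.0137
gripper_force: 55.2
ee_pos: [0.5773, 0.327, 0.0082]
wrist_force: [-0.1, -0.0, 1.4]
width: 0.0137
gripper_force: 58.6
```

Knob gripped: 13.7 mm read on an 18 mm knob, the same bias as on the sleeve. Now I lift and carry it to the sleeve.

```bash
M="python3 -m inch"
$M '[[0,0,-0.1,0,0,0,-1],[0,0,-0.25,0,0,0,-1],[0,0,-0.4,0,0,0,-1],[0,0,-0.55,0,0,0,-1],[0,0,-0.6,0,0,0,-1]]' | grep -E 'width|pos|force'
$M '[[0.1,-0.03,0,0,0,0,-1],[0.2,-0.07,0,0,0,0,-1],[0.3,-0.10,0,0,0,0,-1],[0.38,-0.13,0,0,0,0,-1],[0.38,-0.13,0,0,0,0,-1]]' | grep -E 'width|pos|force'
python3 - <<'E'
from h import *
c=bot.camera_params("wrist");cv2.imwrite("pics/w6.png",bot.get_image("wrist"));cv2.imwrite("pics/s6.png",bot.get_image("scene"))
import json; json.dump({k:np.array(v).tolist() for k,v in c.items()},open("w6.json","w"))
print("exp",proj(c,[.613,.149,.08]),proj("scene",[.613,.149,.08])); rows([.613,.149,.125],np.radians(172.8))
g=cv2.cvtColor(cv2.imread("pics/w6.png"),6); p=proj(c,[.613,.149,.08]).astype(int)
print(p,cv2.HoughCircles(cv2.medianBlur(g,3),cv2.HOUGH_GRADIENT_ALT,1.5,10,param1=200,param2=.7,minRadius=15,maxRadius=90))
E
```

```text
ee_pos: [0.5784, 0.3281, 0.1324]
wrist_force: [0.7, 1.2, -0.8]
width: 0.0138
gripper_force: 58.7
ee_pos: [0.5926, 0.2449, 0.1266]
wrist_force: [-0.2, -0.2, -0.9]
width: 0.0138
gripper_force: 58.7
exp [256.7619 105.3395] [348.0565 240.5079]
t 16.2 tcp [0.5929 0.2474 0.127 ] F [-0.419   0.7122 -1.8811] w 0.013863413566181959 j6 -0.7729580353872629 
row [ 0.4756 -0.1617  0.0099] [ 0.0017 -0.0007 -0.0015] [-0.0012 -0.0026  3.9985]
[256 105] [[[264.     112.5     45.0945]
  [264.     112.5     37.157 ]
  [310.5    277.5     45.7457]
  [243.     312.      23.0771]]]
```

Run:
```python
from h import *
import json; c={k:np.array(v) for k,v in json.load(open("w6.json")).items()}
s=px(c,264,112.5,.08); d=px(c,310.5,277.5,.133); t=bot.observe()["ee_pos"]
print("sleeve",s,"disc",d,"disc-tcp",d-t); print("scene sleeve",)
p=t+(s-d); rows([p[0],p[1],.125],np.radians(172.8)); print(p)
```

```text
sleeve [0.6093 0.1536 0.08  ] disc [0.5924 0.2424 0.133 ] disc-tcp [-0.0006 -0.005   0.006 ]
scene sleeve
t 16.2 tcp [0.5929 0.2474 0.127 ] F [-0.419   0.7122 -1.8811] w 0.013863413566181959 j6 -0.7729580353872629 
row [ 0.43   -0.1405  0.0099] [ 0.0017 -0.0007 -0.0015] [-0.0012 -0.0026  3.9985]
[0.6099 0.1586 0.074 ]
```

```bash
M="python3 -m inch"
$M '[[0.1,-0.035,0.01,0,0,0,-1],[0.2,-0.07,0.01,0,0,0,-1],[0.3,-0.1,0.01,0,0,0,-1],[0.4,-0.13,0.01,0,0,0,-1],[0.466,-0.158,0.01,0,0,0,-1]]' | grep -E 'pos|force'
$M '[[0,0,0,0,0,0,-1],[0,0,0,0,0,0,-1],[0,0,0,0,0,0,-1]]' | grep -E 'pos|force'
python3 - <<'E'
from h import *
c=bot.camera_params("wrist");w=bot.get_image("wrist");cv2.imwrite("pics/w7.png",w);s=bot.get_image("scene");cv2.imwrite("pics/s7.png",s)
rows([.6125,.151,.09],np.radians(172.8))
p=proj("scene",[.613,.149,.1]).astype(int); print("sleeve exp",proj(c,[.6125,.15,.08]))
cv2.imwrite("pics/m3.png",np.hstack([cv2.resize(w[150:350,210:410],(400,400)),cv2.resize(s[p[1]-40:p[1]+40,p[0]-40:p[0]+40],(400,400),interpolation=cv2.INTER_CUBIC)]))
print(cv2.HoughCircles(cv2.medianBlur(cv2.cvtColor(w,6),3),cv2.HOUGH_GRADIENT_ALT,1,5,param1=150,param2=.5,minRadius=25,maxRadius=80))
E
```

```text
ee_pos: [0.6126, 0.1511, 0.1253]
wrist_force: [-0.1, 0.1, -1.5]
gripper_force: 58.7
ee_pos: [0.6129, 0.1526, 0.1256]
wrist_force: [-0.3, -0.5, -1.1]
gripper_force: 58.7
t 16.9667 tcp [0.6128 0.1528 0.1257] F [ 0.7539  0.5281 -2.0541] w 0.01374652279257503 j6 -0.6242168884594248 
row [0.0094 0.0004 0.1784] [0.0001 0.0002 0.0019] [-0.0003  0.0001 -3.9981]
sleeve exp [311.0006 247.8794]
[[[310.     275.      44.8982]
  [313.     255.      36.4641]
  [241.      41.      32.6992]
  [247.      91.      33.4668]
  [314.     266.      42.2407]
  [273.     192.      30.2577]
  [319.     297.      28.1001]]]
```

View pics/m3.png

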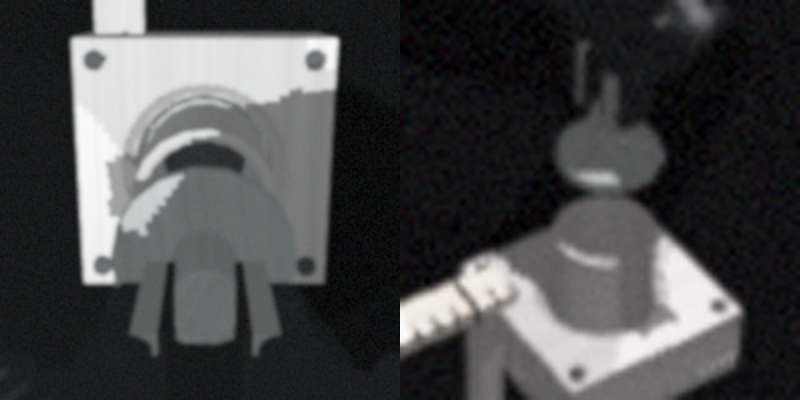

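The disc hangs upright over the sleeve. In the wrist view the flange centre is at (310,275) and the sleeve top centre at about (312,252). In the scene view the flange is at montage (611,153) and the sleeve top at about (605,232).

Run:
```python
from h import *
c=bot.camera_params("wrist"); p=proj("scene",[.613,.149,.1]).astype(int)
S=lambda x,y,z:px("scene",p[0]-40+(x-400)/5,p[1]-40+y/5,z)
print("wrist disc",px(c,310,275,.1315),"sleeve",px(c,312,252,.08))
print("scene disc",S(611,153,.1315),"sleeve",S(605,232,.08))
# predicted wrist top-edge of sleeve ring for candidate y
for y in (.146,.149,.152,.155):
    t=np.linspace(0,6.28,200); q=np.array([proj(c,[.6125+.025*np.cos(a),y+.025*np.sin(a),.08]) for a in t]); print(y,q[:,1].min(),q[:,0].min(),q[:,0].max())
t=np.linspace(0,6.28,200)
for y in (.149,.152,.155):
    q=np.array([proj(c,[.6125+.025*np.cos(a),y+.025*np.sin(a),.1315]) for a in t]); print("disc",y,q[:,1].min(),q[:,0].min(),q[:,0].max())
```

```text
wrist disc [0.6126 0.1492 0.1315] sleeve [0.6121 0.1532 0.08  ]
scene disc [0.6154 0.1517 0.1315] sleeve [0.6142 0.151  0.08  ]
0.146 205.01582185517188 272.8051759500608 347.27701857253174
0.149 209.52942938163307 273.4981190167866 347.6987889561659
0.152 214.0092897847849 274.18603296075406 348.11749788234505
0.155 218.45578013330163 274.86897233325743 348.53317856331984
disc 0.149 228.37843871129698 262.51545976807205 357.8869714213142
disc 0.152 234.0889122417589 263.44988912404386 358.37712206786836
disc 0.155 239.74435816984487 264.375651338348 358.8627256360096
```

```bash
M="python3 -m inch"
$M '[[0,0.004,0.05,0,0,0,-1],[0,0.004,0.1,0,0,0,-1],[0,0.004,0.14,0,0,0,-1],[0,0.004,0.17,0,0,0,-1],[0,0.004,0.17,0,0,0,-1]]' | grep -E 'pos|force'
$M '[[0,0,0.005,0,0,0,-1],[0,0,0.01,0,0,0,-1],[0,0,0.015,0,0,0,-1],[0,0,0.02,0,0,0,-1],[0,0,0.02,0,0,0,-1]]' | grep -E 'pos|force'
$M '[[0,0,0.005,0,0,0,-1],[0,0,0.01,0,0,0,-1],[0,0,0.015,0,0,0,-1],[0,0,0.015,0,0,0,-1],[0,0,0.015,0,0,0,-1]]' | grep -E 'pos|force'
```

```text
ee_pos: [0.6107, 0.1515, 0.0892]
wrist_force: [0.3, -0.0, -0.6]
gripper_force: 58.7
ee_pos: [0.6121, 0.1519, 0.0879]
wrist_force: [-0.7, 0.5, -1.9]
gripper_force: 58.7
ee_pos: [0.6121, 0.1518, 0.0847]
wrist_force: [-0.4, 0.3, -1.8]
gripper_force: 58.7
```

```bash
M="python3 -m inch"
$M '[[0,0,0.005,0,0,0,-1],[0,0,0.01,0,0,0,-1],[0,0,0.015,0,0,0,-1],[0,0,0.02,0,0,0,-1],[0,0,0.02,0,0,0,-1]]' | grep -E 'pos|force'
$M '[[0,0,0.003,0,0,0,-1],[0,0,0.005,0,0,0,-1],[0,0,0.005,0,0,0,-1],[0,0,0.005,0,0,0,-1],[0,0,0.005,0,0,0,-1]]' | grep -E 'pos|force'
```

```text
ee_pos: [0.6119, 0.1518, 0.0805]
wrist_force: [-0.0, 0.8, -1.7]
gripper_force: 58.7
ee_pos: [0.6122, 0.1519, 0.0802]
wrist_force: [-0.7, -0.8, 2.4]
gripper_force: 59.1
```

The disc is seated: contact comes at exactly the expected height, with bottom at 0.072. Now I release, rise and work out the grip pose.

```bash
M="python3 -m inch"
$M '[[0,0,0,0,0,0,-0.4],[0,0,0,0,0,0,0],[0,0,0,0,0,0,0.2],[0,0,0,0,0,0,0.2],[0,0,0,0,0,0,0.2]]' | grep -E 'pos|force|width'
$M '[[0,0,-0.15,0,0,0,0.3],[0,0,-0.3,0,0,0,0.3],[0,0,-0.5,0,0,0,0.3],[0,0,-0.65,0,0,0,0.3],[0,0,-0.75,0,0,0,0.3]]' | grep -E 'pos|force|width'
python3 - <<'E'
from h import *
yaw=-.125; ux=np.array([np.cos(yaw),np.sin(yaw),0]);uy=np.array([-np.sin(yaw),np.cos(yaw),0])
B=lambda x,y,z:px("top",325+(x+.5)/4-.5,200+(y+.5)/4-.5,z)
for z in(.19,.2,.21):
    g=B(325,173,z); n=np.array([.612,.149,0]); d=g-n
    print(z,"grip",g,"local",d@ux,d@uy,"plates x",(B(325,142,z)-n)@ux,(B(325,203,z)-n)@ux,"y ends",(B(272,195,z)-n)@uy,(B(375,212,z)-n)@uy)
    for lx in(-.015,.021): print("  scene",[proj("scene",n*[1,1,0]+ux*lx+uy*(d@uy+o)+[0,0,z]).round(0) for o in(-.018,.018)])
im=cv2.imread("pics/scene0.png"); 
for y in range(222,270,3): print(y,im[y,244:282:2].mean(1).astype(int))
rows([.586,-.063,.23],np.radians(172.8))
E
```

```text
ee_pos: [0.6121, 0.1519, 0.0797]
wrist_force: [0.7, -0.6, 0.1]
width: 0.0514
gripper_force: 0.0
ee_pos: [0.6134, 0.1522, 0.2343]
wrist_force: [0.9, -0.1, 0.2]
width: 0.0556
gripper_force: 0.0
0.19 grip [ 0.5863 -0.0644  0.19  ] local 0.0011007067710404397 -0.21493517348405367 plates x 0.01482637355700314 -0.012163685049445639 y ends -0.19291407872730634 -0.2394758327613265
  scene [array([253., 239.]), array([268., 233.])]
  scene [array([260., 250.]), array([276., 243.])]
0.2 grip [ 0.5857 -0.063   0.2   ] local 0.0003395278939671287 -0.21360746878748607 plates x 0.013935431718880826 -0.012799461876040714 y ends -0.1917945622743947 -0.23791611976501123
  scene [array([253., 236.]), array([268., 229.])]
  scene [array([260., 246.]), array([276., 239.])]
0.21 grip [ 0.5851 -0.0616  0.21  ] local -0.0004216509831061789 -0.21227976409091845 plates x 0.013044489880758504 -0.013435238702635785 y ends -0.1906750458214831 -0.23635640676869601
  scene [array([253., 232.]), array([268., 226.])]
  scene [array([260., 242.]), array([276., 235.])]
222 [10 19 12 15 14 17 17 14 13 24 18 24 18 21 1
[... 709 characters left out ...]
01 215
 190]
252 [113  73  62  57  58  62  61  60  62  60  61  63  62  62  62  62  91 102
 101]
255 [213 226 115  44  42  78 115 124  64  63  60  61  62  62  61  76 124 173
 171]
258 [239 239 230 177 192 176 127 133  70  61  59  67  73  76  89 113 189 193
 155]
261 [239 237 238 235 225 222 193  88  83  75  70  67 120 162 157 115  99  81
  47]
264 [237 239 239 224 198 117 102  90 108 133 168 148 105  93  73  44  19  14
  20]
267 [220 160 115 107 126 173 180 165 124  98  82  78  30  19   4  10  36  97
 200]
t 19.8833 tcp [0.6134 0.1522 0.2343] F [ 0.8825 -0.1328  0.1999] w 0.05558077846074019 j6 -0.6247884156437772 
row [1.0846 0.0019 0.0186] [-0.007   0.0032  0.0008] [-0.0051 -0.011  -3.9991]
```

```bash
M="python3 -m inch"
$M '[[0.15,0,0.018,0,0,0,1],[0.35,0,0.018,0,0,0,1],[0.55,0,0.018,0,0,0,1],[0.75,0,0.018,0,0,0,1],[0.9,0,0.018,0,0,0,1]]' | grep -E 'pos'
$M '[[0.1,0,0,0,0,0,1],[0.19,0,0,0,0,0,1],[0.19,0,0,0,0,0,1],[0.19,0,0,0,0,0,1]]' | grep -E 'pos|width'
python3 - <<'E'
from h import *
c=bot.camera_params("wrist");w=bot.get_image("wrist");cv2.imwrite("pics/w8.png",w)
rows([.5853,-.0638,.137],np.radians(172.8))
print("exp plates top", [proj(c,np.array([.5853,-.0638,.199])+np.array([np.cos(-.125),np.sin(-.125),0])*x).round(1) for x in(-.015,-.007,.013,.021)])
for r in range(160,330,12): print(r,w[r,230:400:5].mean(1).astype(int))
t=bot.get_image("top"); cv2.imwrite("pics/t8.png",t)
print(cv2.HoughCircles(cv2.resize(cv2.cvtColor(t,6)[190:270,250:330],None,fx=4,fy=4,interpolation=2),cv2.HOUGH_GRADIENT_ALT,1.5,5,param1=200,param2=.6,minRadius=15,maxRadius=80))
E
```

```text
ee_pos: [0.5888, -0.0291, 0.2264]
ee_pos: [0.5847, -0.0652, 0.2262]
width: 0.0854
t 20.6833 tcp [ 0.5848 -0.0645  0.2262] F [-0.225   0.6167 -0.0614] w 0.08545584531794809 j6 -0.29117041574541674 
row [-0.0036 -0.0018  0.446 ] [-0.0002  0.0002 -0.0005] [0.0004 0.0003 3.9995]
exp plates top [array([334.1, 262.9]), array([321.3, 262.9]), array([289.3, 263. ]), array([276.5, 263. ])]
160 [ 23  17  18  21  18  18  10  34 222 221 220 219 211 212 208 209 208 211
 208 207 209 183 164 232 231 174  16  14  17  21  23  17  27  17]
172 [ 12  20  23  22  19  21  16  18  19  10  21  38 210 211 206 209 207 210
 208 208 208 133   4  18  18  19  17  15  18   9  11  15  20  17]
184 [ 17  17  17  13  21  23   6  18  17  12  17  57 209 209 205 208 207 209
 207 207 206 119  14  21  18  11   5   4   3   7   2  23  14  23]
196 [ 13  11  17  18  21  15  14  17  28 175 174 191  87  69 176 192 219 225
 207 150  46  18  11   4  11   8  12   9  20   3   3   7   9  11]
208 [ 17  19  25  17  12  15  45  83  83  85  83 190  83  88 168 191 223 223
 196  94   7   0   5  16  18   1   6  12   6  10  14  10   4   7]
2
[... 733 characters left out ...]
2  17  16 147 177 215 216 185  61  56  12  18  27 181 170
 116  59  60  46  15  23  13  17   2   2   3   3   7   8  12  12]
292 [ 23  17  15  27  11  11  99 176 214 214 215 190 136  17   4  21 179 178
 183  94  19  21  18   9  22  17  10  17   9  10   7   4  11  12]
304 [ 19  20  26  22  20  27 121 212 211 212 214 100 135  13  12  77 178 178
 181  91  18  21  24  21  25  20  14   8  12   8   9  14  11  16]
316 [ 21  19  20  16  10  22  67 232 211 212 214 102 210  75 177 174 176 175
 181 155  21  18  12  14  21  20  15  11   8  18   8  10  12  16]
328 [ 21  23  22  13  21  25  43 231 231 211 213 148 195  65 178 174 174 173
 179 125  43  40  42  40  23  19  21   3  10  12  17   8  15  14]
None
```

```bash
M="python3 -m inch"
$M '[[0.003,0,0.1,0,0,0,1],[0.003,0,0.2,0,0,0,1],[0.003,0,0.3,0,0,0,1],[0.003,0,0.4,0,0,0,1],[0.003,0,0.445,0,0,0,1]]' | grep -E 'pos|force|width'
$M '[[0,0,0,0,0,0,0.6],[0,0,0,0,0,0,0.2],[0,0,0,0,0,0,0],[0,0,0,0,0,0,-0.1],[0,0,0,0,0,0,-0.15]]' | grep -E 'pos|force|width'
$M '[[0,0,0,0,0,0,-0.2],[0,0,0,0,0,0,-0.25],[0,0,0,0,0,0,-0.3],[0,0,0,0,0,0,-0.3]]' | grep -E 'pos|force|width'
```

```text
ee_pos: [0.5833, -0.0638, 0.1344]
wrist_force: [0.3, -0.8, 0.4]
width: 0.0855
gripper_force: 0.0
ee_pos: [0.5868, -0.0649, 0.139]
wrist_force: [2.9, -0.1, 0.2]
width: 0.0363
gripper_force: 1.4
ee_pos: [0.5848, -0.0648, 0.139]
wrist_force: [-2.8, 2.3, 7.3]
width: 0.03
gripper_force: 6.5
```

```bash
M="python3 -m inch"
$M '[[0,0,0,0,0,0,-0.33],[0,0,0,0,0,0,-0.36],[0,0,0,0,0,0,-0.38],[0,0,0,0,0,0,-0.4],[0,0,0,0,0,0,-0.4]]' | grep -E 'pos|force|width'
```

```text
ee_pos: [0.5835, -0.0646, 0.1394]
wrist_force: [-7.8, 3.2, 9.7]
width: 0.0267
gripper_force: 57.1
```

```bash
M="python3 -m inch"
$M '[[-0.03,0.005,0,0,0,0,-0.4],[-0.07,0.007,0,0,0,0,-0.4],[-0.12,0.007,0,0,0,0,-0.4],[-0.16,0.007,0,0,0,0,-0.4],[-0.2,0.007,0,0,0,0,-0.4]]' | grep -E 'pos|force|width'
cat > prof.py <<'E'
from h import *
def prof(cam,im,lx,z,ys):
    yaw=-.125; ux=np.array([np.cos(yaw),np.sin(yaw),0]);uy=np.array([-np.sin(yaw),np.cos(yaw),0]); n=np.array([.6121,.1494,z])
    P=np.array([proj(cam,n+ux*lx+uy*y) for y in ys],np.float32)
    return cv2.remap(cv2.cvtColor(im,6),P[None,:,0],P[None,:,1],cv2.INTER_CUBIC)[0].astype(int)
E
python3 - <<'E'
from prof import *
rows([.585,-.065,.137])
im=cv2.imread("pics/top0.png"); ys=np.arange(-.255,-.075,.001)
for lx in (.029,.034,.042): 
    v=prof("top",im,lx,.12,ys); print(lx); print(v[:30]); print("mark area",v[130:175])
E
```

```text
ee_pos: [0.5884, -0.0261, 0.1394]
wrist_force: [-3.4, -2.3, 6.8]
width: 0.027
gripper_force: 55.2
t 22.7333 tcp [ 0.5884 -0.0261  0.1394] F [-3.3516 -2.3482  6.8094] w 0.027010568122329937 j6 -0.35732012739678054 
row [ 0.1953 -0.0072  0.0124]
0.029
[242 242 242 243 243 245 248 255 255 208 128  43   0   0   0  24  68  93
  85  48  10   0   0   0   0   0   0   0   0   0]
mark area [255 255 255 252 250 250 250 250 251 252 253 254 255 255 255 255 253 252
 251 251 253 255 255 244 155  75  52 107 213 255 255 255 254 253 254 253
 253 255 255 255 255 255 254 254 253]
0.034
[254 255 255 255 251 248 250 254 255 255 175  81  21   0   6  43  89 112
  83  43  18   2   3   6  12  16  15  10   4   0]
mark area [249 249 249 249 249 249 249 249 249 248 248 248 249 249 249 249 249 249
 249 249 251 255 255 255 188  73  79 205 255 255 254 251 249 249 250 250
 250 249 249 249 249 249 250 251 255]
0.042
[16 11  6  7 15 17 14 10  8  9 10 13 15  3  1 17 36 52 46 23  4  0  2  7
  9  5  2  0  0  0]
mark area [255 255 255 255 226 160 173 238 255 255 255 254 255 255 190 125 171 255
 255 254 255 255 255 245 174  95  59 105 204 255 255 255 255 254 246 193
 152 183 248 255 254 255 255 255 244]
```

The boom follows at 39 mm, with the lock free. From the picture the travel is about 138 mm, so I draw to about 133 mm and then measure.

```bash
M="python3 -m inch"
$M '[[-0.05,0,0,0,0,0,-0.4],[-0.1,0,0,0,0,0,-0.4],[-0.15,0,0,0,0,0,-0.4],[-0.2,0,0,0,0,0,-0.4],[-0.24,0,0,0,0,0,-0.4]]' | grep -E 'pos|force|width'
$M '[[-0.05,0,0,0,0,0,-0.4],[-0.1,0,0,0,0,0,-0.4],[-0.15,0,0,0,0,0,-0.4],[-0.19,0,0,0,0,0,-0.4],[-0.22,0,0,0,0,0,-0.4]]' | grep -E 'pos|force|width'
$M '[[0,0,0,0,0,0,-0.4],[0,0,0,0,0,0,-0.4],[0,0,0,0,0,0,-0.4]]' | grep -E 'pos|force|width'
python3 - <<'E'
from prof import *
s=bot.observe(); uy=np.array([.1247,.992,0]); print("E",(s["ee_pos"]-[.5835,-.0646,0])@uy)
ys=np.arange(-.125,-.080,.001)
import json
for cam in("top","scene","wrist"):
    c=bot.camera_params(cam); im=bot.get_image(cam); cv2.imwrite(f"pics/e1{cam}.png",im); print(cam)
    for lx in(.029,.034,.042): print(lx,prof(c,im,lx,.12,ys))
E
```

```text
ee_pos: [0.5944, 0.0216, 0.1394]
wrist_force: [-2.6, -4.4, 7.7]
width: 0.0265
gripper_force: 55.1
ee_pos: [0.6, 0.0652, 0.1394]
wrist_force: [-2.1, -4.4, 7.9]
width: 0.0268
gripper_force: 55.0
ee_pos: [0.6, 0.0654, 0.1394]
wrist_force: [-3.4, -1.7, 7.2]
width: 0.0269
gripper_force: 55.2
E 0.1309859818532084
top
0.029 [ 89  87  90  95  98  99 102 104 106 109 113 116 118 118 117 116 118 119
 115 112 115 118 116 115 116 118 119 119 118 117 118 118 117 116 114 114
 115 116 117 116 113 115 118 117 115]
0.034 [ 88  90  93  97 100 102 103 106 110 114 116 117 118 122 122 119 116 117
 117 116 116 119 119 116 115 116 117 117 116 115 115 116 117 118 117 117
 117 116 114 113 116 118 119 118 116]
0.042 [ 87  90  94  97 100 100 103 109 113 114 115 115 116 116 116 116 116 116
 116 115 116 116 115 115 117 119 121 120 115 113 115 117 116 117 118 118
 118 115 112 111 114 116 119 120 120]
scene
0.029 [239 239 238 238 238 239 240 239 239 238 236 237 239 241 240 236 228 218
 195 169 136 107  86  74  70  76  97 127 165 204 223 227 214 188 153 131
 118 113 113 112 112 114 114 113 111]
0.034 [235 236 236 23
[... 234 characters left out ...]
5 198 180 173
 181 200 213 218 218 204 173 143 132 147 178 204 215 209 191 176 175 181
 171 153 141 145 155 161 163 159 147]
wrist
0.029 [227 228 228 227 228 228 227 226 228 228 229 228 227 227 227 227 227 224
 196 128  85  91  96 147 154  81  54 137 205 227 226 225 189 134 127 131
 127 126 127 127 126 128 126 127 127]
0.034 [226 226 225 225 226 225 226 226 226 226 227 227 227 226 227 226 227 228
 222 179  97  89  97 157 201 134  68 162 216 226 225 222 209 162 126 125
 126 127 128 129 128 127 128 128 125]
0.042 [226 227 227 226 226 196 148 212 227 226 226 226 226 226 225 196 147 208
 224 212 161 136 138 161 175 109  56 147 214 225 225 208 163 157 162 131
 100 152 164 167 165 165 163 164 156]
```

```bash
M="python3 -m inch"
$M '[[-0.01,0,0,0,0,0,-0.4],[-0.02,0,0,0,0,0,-0.4],[-0.022,0,0,0,0,0,-0.4],[-0.022,0,0,0,0,0,-0.4],[-0.022,0,0,0,0,0,-0.4]]' | grep -E 'pos|force|width'
cat > m.py <<'E'
from prof import *
s=bot.observe(); uy=np.array([.1247,.992,0]); print("E",(s["ee_pos"]-[.5835,-.0646,0])@uy)
ys=np.arange(-.112,-.085,.0005)
for cam in("wrist","scene"):
    c=bot.camera_params(cam); im=bot.get_image(cam); cv2.imwrite(f"pics/e_{cam}.png",im)
    print(cam,"eye local y",(c["eye"]-[.6121,.1494,0])@uy, c["eye"][2])
    for lx in(.027,.030,.034,.039,.043): print(lx,prof(c,im,lx,.12,ys))
E
python3 m.py
```

```text
ee_pos: [0.6005, 0.0693, 0.1394]
wrist_force: [-3.7, -2.6, 6.9]
width: 0.0264
gripper_force: 55.1
E 0.13494045146241918
wrist eye local y -0.1494857753429227 0.30768110278630884
0.027 [227 227 226 226 226 226 225 226 225 227 226 225 225 225 225 225 223 211
 183 146 119  96  84  84  89  94  94  98 130 175 207 222 225 227 227 226
 226 226 226 226 223 219 215 212 203 179 149 131 126 127 129 129 127 126]
0.03 [228 227 226 227 227 227 226 225 226 225 225 224 224 224 224 224 223 214
 193 161 127  99  81  80  88  93  95 110 148 190 213 223 226 226 226 226
 226 226 226 227 226 226 227 227 224 213 187 156 133 126 127 127 128 127]
0.034 [226 227 226 226 226 225 225 226 226 226 226 225 225 226 226 225 226 225
 215 190 150 111  84  82  90  92  93 114 153 192 216 223 224 224 224 224
 223 225 224 224 224 224 224 224 224 222 212 193 163 136 126 128 129 128]
0.039 [224 225 225 223 214 199 190 204 216 223 225 226 226 225 225 222 208 182
 157 144 132 112  88  82  89  91  95 113 153 192 214 222 225 224 223 223
 223 223 223 223 224 224 220 209 184 145 114 111 119 124 126 127 127 128]
0.043 [225 226 227 
[... 692 characters left out ...]
6 162 147 133 125 119]
0.034 [236 237 237 236 236 235 234 234 233 232 232 233 233 234 235 236 238 238
 235 227 214 197 178 160 140 123 113 111 117 131 150 168 187 204 219 231
 238 241 240 237 235 234 234 232 226 212 195 175 157 141 127 115 110 109]
0.039 [234 232 228 221 214 205 198 194 193 196 201 210 219 226 232 234 236 235
 232 226 218 207 191 175 155 141 133 132 139 154 170 185 199 211 222 229
 233 234 234 233 229 225 218 209 195 179 163 151 138 127 119 117 117 121]
0.043 [215 210 203 190 180 170 163 159 159 166 178 189 200 208 213 217 217 216
 210 201 188 174 158 141 127 123 126 136 150 165 182 198 211 220 226 228
 229 229 228 228 228 229 228 224 212 196 179 162 148 138 133 135 141 149]
```

```bash
M="python3 -m inch"
$M '[[-0.005,0,0,0,0,0,-0.4],[-0.005,0,0,0,0,0,-0.4],[-0.005,0,0,0,0,0,-0.4],[-0.005,0,0,0,0,0,-0.4],[-0.005,0,0,0,0,0,-0.4]]' | grep -E 'pos|force|width'
sed -i 's/im=bot.get_image(cam)/im=np.mean([bot.get_image(cam) for _ in range(4)],0).astype(np.uint8)/' m.py
python3 m.py
```

```text
ee_pos: [0.6006, 0.0702, 0.1394]
wrist_force: [-3.0, -3.5, 6.7]
width: 0.0265
gripper_force: 55.1
E 0.13585763710997906
wrist eye local y -0.1485601440396785 0.3076863597534955
0.027 [226 227 227 226 226 226 226 226 226 226 226 226 225 225 225 225 225 225
 225 225 223 211 182 136  96  84  89  92  98 122 162 198 218 225 225 226
 226 226 226 226 227 227 227 226 218 202 169 139 126 127 127 127 128 128]
0.03 [227 227 227 227 227 226 226 226 226 225 225 225 224 224 224 224 224 218
 203 171 139 120 109  95  83  85  90  92  97 120 161 197 218 225 225 225
 226 227 226 226 226 226 226 226 220 207 181 150 131 126 126 127 127 127]
0.034 [226 226 226 226 226 225 226 226 226 226 225 226 226 226 226 225 226 226
 223 210 180 143 112  93  83  85  90  93  98 122 161 196 216 223 224 223
 224 224 224 225 224 224 224 224 224 220 206 177 144 126 126 128 127 126]
0.039 [224 224 224 219 210 197 193 203 216 222 224 225 224 224 224 225 225 225
 225 223 213 188 149 109  87  83  87  91  98 120 161 197 216 223 224 223
 223 223 223 222 223 224 222 211 186 149 122 117 123 125 126 126 126 126]
0.043 [226 226 225 2
[... 691 characters left out ...]
6 163 148 134 126 121]
0.034 [236 236 236 235 234 234 233 232 232 231 231 231 232 233 233 235 237 238
 235 227 213 196 176 157 137 119 107 103 106 116 131 148 165 182 199 214
 224 230 231 232 233 235 235 234 228 216 202 186 170 155 140 126 118 113]
0.039 [233 231 227 221 214 206 201 197 196 199 203 210 218 225 231 234 235 235
 232 226 217 205 189 172 153 138 130 129 136 151 167 182 197 210 222 228
 232 234 234 233 231 229 225 220 210 197 183 170 156 144 135 133 134 136]
0.043 [213 208 201 188 178 169 163 158 159 166 178 188 198 206 211 215 215 214
 209 200 188 174 159 143 130 126 129 139 153 167 184 199 210 219 224 226
 226 226 225 224 223 222 220 216 207 198 190 184 180 178 175 173 172 171]
```

```bash
M="python3 -m inch"
$M '[[-0.0015,0,0,0,0,0,-0.4],[-0.0015,0,0,0,0,0,-0.4],[-0.0015,0,0,0,0,0,-0.4],[-0.0015,0,0,0,0,0,-0.4],[-0.0015,0,0,0,0,0,-0.4]]' | grep -E 'time|pos|force|width'
python3 - <<'E'
from prof import *
t=cv2.imread("pics/t8.png"); p=proj("top",[.6125,.151,.086]); o=p.astype(int)-25; print("exp",p,"r",.025*594.5/1.162)
g=cv2.resize(cv2.cvtColor(t,6)[o[1]:o[1]+50,o[0]:o[0]+50],None,fx=6,fy=6,interpolation=2)
h=cv2.HoughCircles(g,cv2.HOUGH_GRADIENT,1.5,20,param1=120,param2=40,minRadius=60,maxRadius=90)
print(None if h is None else [(o[0]+a/6,o[1]+b/6,r/6) for a,b,r in h[0][:4]]); print(g[::12,::12][::1].astype(int)[:, :])
yaw=-.125; c=bot.camera_params("wrist"); im=bot.get_image("wrist"); ys=np.arange(-.112,-.085,.0005)
print(prof(c,im,.027,.12,ys)[18:36],prof(c,im,.044,.12,ys)[18:36]); s=bot.observe(); print(s["joint_velocities"],s["time_s"])
E
```

```text
time_s: 25.72
ee_pos: [0.6007, 0.0704, 0.1394]
wrist_force: [-3.3, -3.7, 7.9]
width: 0.027
gripper_force: 55.2
exp [288.7433 229.8021] r 12.790447504302927
None
[[ 22  10  18   7 195  60   0   0   0   0  15  22  20  13  11  10  27  15
   12   6   7  26   5  13   0]
 [  7  20  17   9 252 255 255 255 190 161 137  98  10   0   0   2  11   3
   20  16  20  13  22  17  21]
 [ 19  17  10  23 255  69 108 255 251 251 253 255 255 255 240 179 150 137
   27   0   0   0   0  15  12]
 [  8  13  17  48 255  39 133 255 247 247 247 248 247 248 251 252 252 255
  255 255 255 209 181 138 111]
 [ 26  17   5 142 255 255 255 249 249 248 248 249 248 249 249 250 250 255
  255 255 255 235 227 196 178]
 [ 15  13   0 176 251 245 247 247 248 251 255 255 255 255 242 201 200 171
  159 140 144 140 151 153 162]
 [ 11  22   0 205 255 255 238 243 204 186 160 158 137 140 143 150 153 162
  166 170 171 175 177 182 180]
 [ 15  19  94 166 161 137 139 144 151 155 166 168 171 172 179 175 182 178
  186 186 187 188 192 193 194]
 [ 60 147 163 167 166 174 172 179 179 181 185 185 186 188 192 193 193 194
  197 197 199 203 204 201
[... 1192 characters left out ...]
38 239 238 239 240 240 241 240 239 240 240
  242 242 241 242 240 231 233]
 [ 83  81 243 239 240 240 240 240 239 240 241 241 240 241 241 241 242 242
  243 243 243 245 229 232 234]
 [ 87  85 225 243 240 241 242 243 244 242 242 242 242 244 243 243 243 243
  243 243 245 230 230 232 232]
 [ 93  86 194 245 243 243 243 242 242 243 243 243 243 241 243 243 243 242
  241 244 234 226 229 232 231]
 [ 96  90 186 249 243 243 243 243 244 242 242 242 240 241 242 240 241 239
  240 238 224 226 230 233 233]]
[226 224 217 200 164 118  89  84  91  92  92 110 148 187 211 223 226 227] [224 224 222 213 192 152  98  61  56  71 121 172 207 223 225 224 225 225]
[ 0.002  -0.0011 -0.0005  0.0029 -0.0002 -0.001 ] 25.7667
```

Run:
```python
from h import *
im=cv2.cvtColor(cv2.imread("pics/e_scene.png"),6); C=[.6125,.151]
for z,r in((.04,.033),(.06,.025),(.077,.025),(.083,.025),(.086,.025),(.1,.009),(.11,.009)):
    q=np.array([proj("scene",[C[0]+r*np.cos(a),C[1]+r*np.sin(a),z]) for a in np.linspace(0,6.28,90)]); print(z,"x",q[:,0].min().round(1),q[:,0].max().round(1),"row",q[:,1].mean().round(1))
x0=int(q[:,0].mean())-18; print("cols from",x0)
for r in range(214,262,3): print(r,im[r,x0:x0+38])
```

```text
0.04 x 334.8 361.4 row 251.9
0.06 x 338.1 358.5 row 246.1
0.077 x 338.2 358.8 row 241.0
0.083 x 338.2 358.9 row 239.3
0.086 x 338.2 359.0 row 238.3
0.1 x 345.0 352.5 row 234.0
0.11 x 345.1 352.7 row 230.9
cols from 330
214 [ 18  24  23  18  21  17  17   8  13  13   8   9  10   7  12   9   8  10
  19  34  65 107 147 134  64  21   7   9   7   7  11   8  15  16  17  15
  16  13]
217 [ 20  26  18  15  17  11   8  13   7   7  13  20  31  56  94 132 165 195
 192 205 218 218 219 219 212 168  71  16   7   6  10  13  13  18  16  19
  17  19]
220 [  9   8   7  15  25  39  60  94 131 167 197 187 186 187 186 188 196 206
 189 170 136 126 142 155 137  93  40  15  10   8  14  15  15  15  15  17
  16  11]
223 [ 43  61  74  91 134 181 188 185 185 185 181 164 147 120 109 129 165 185
 203 217 219 220 216 201 189 159  69  16  14  17  14  17  20  17  17  19
  16  17]
226 [ 83  85 107 145 159 147 121 106 103  96  95  96  96  98  98  98 141 186
 174 134 115 104  99  86  68  43  24  17  14  20  10  19  17  17  19  17
  16  15]
229 [83 84 90 97 99 96 97 93 81 67 45 29 24 41 73 83 88 94 89 86 89 96 87 52
 22 
[... 939 characters left out ...]
13 114 110 105 111 149 210 231 237 238 238 237 235
 223 171]
250 [ 97 131 157 120 111 107 104 101  94  92  96 102 104 107 109 110 110 112
 112 110 113 112 113 112 112 111 108 111 146 196 202 222 234 235 235 235
 236 237]
253 [120  92  97  97  99 102  99  95  91  93  98 103 105 108 109 110 111 114
 112 112 111 112 112 112 112 110 108 106 120 163 196 216 236 238 238 237
 237 237]
256 [128 176 206 209 211 211 197 171 116  97  99 103 107 108 110 111 111 114
 113 112 112 113 112 112 110 109 108 126 171 214 230 237 237 237 238 238
 239 239]
259 [145 192 214 217 216 215 215 214 209 199 182 161 129 118 115 115 115 116
 114 114 115 117 123 138 156 179 208 229 237 238 239 239 240 239 239 238
 236 233]
```

The scene view confirms the disc flush on the sleeve (flange cols 338–359, knob 345–352, as predicted) with the boom foot over it. The pointer is on the mark and still squeezed, so I hand in.

```bash
python3 -c "
from cell import bot
print(bot.job_done())"
```

```text
the job is handed in; nothing more can be done
None
```

The sleeve and then the disc are seated in the nest, and I handed the job in at about 26 s with the grip still squeezed and the boom held still. The pointer is within about 0.5 mm of the long mark by camera measurement, the first sleeve and disc grasps missed (nudging the sleeve about 1 cm) before I regrasped, and the judge's result was not shown.

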